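# Stow the figure tray in its case

### The job

Stand the maple pawn upright on the bare round black base that lies in one bay of the pulled-out figure tray, let go of it, then push the tray into the aluminium case until it is fully home against the back stop. Its buffers push back, so hold it pressed there until the sprung plunger on the case's right wall, as seen from the robot, has dropped fully into the tray's notch and keeps the tray shut by itself, then let go. The other pieces on the tray must stay standing, and the rest of the things on the platform are to be left where they are.

Things in the scene. Friction and masses are not known exactly. Their poses are not given: they have to be found in the camera images.
- cases: Two stacked aluminium cases, fixed as one, 260 deep (x) x 320 wide (y). Origin: centre of the underside, +x to the back (away from the robot). Lower case: closed block. Upper: no lid, open front (edge at x = -130), floor top z = 108, walls 6 thick, top z = 174. Its dropped front flap lies level with the floor, 300 wide, x = -130 to -240. The tray slides along x on floor and flap, 1.5 side play.
- stop_face (a point): Centre of the face of the fixed rubber back stop in the upper case, at (104, 0, 122) in the frame of the cases. The tray is home when its back touches it. Beside it, at y = +100 and -100, two sprung buffers stand 14 mm proud; they push the tray back with 5 to 8 N in all, so pressing it home takes about 10 to 12 N.
- tray: Plywood figure tray with grey lining, 230 deep (x) x 305 wide (y), 0.5 kg plus load, loose, slides easily. Origin: centre of underside, axes as the cases'. Floor top z = 8, front plate top z = 33, side rails 12 thick, top z = 30. Two dividers (top z = 20) make three bays 91 wide, centred on y = 95, 0, -95, holding column, shrub and base in any order. It starts pulled out 50 to 85 mm.
- tray_front (a point): Centre of the outer (robot-side) face of the tray's plain flat front plate, z = 3 to 33, which one pushes on; (-115, 0, 18) in the tray's frame. When the tray is home this face is about level with the case's open front edge (4 mm inside it).
- tray_back (a point): Centre of the outer face of the tray's rear plate, (115, 0, 13.5) in the tray's frame; it meets stop_face when the tray is home.
- plunger (a joint): How far (m) the sprung plunger on the right wall has dropped: 0.001 with its 10 mm cone nose riding on the tray's right rail, 0.010 fully down in the rail's notch. Damped 4 N spring: with the tray held within 3 mm of the stop it takes about 2 s. Let go early, the buffers push nose and tray out again or leave it half caught; once down, the released tray comes back 3.5 mm and bears on the nose.
- plunger_knob (a point): Centre of the top of the plunger's black knob (21 mm across), above the right wall of the upper case, 110 mm behind its front edge; 195 mm above the platform while the nose rides on the rail, 185 mm when it is down.
- pawn: Maple chess pawn with a ball head, 63 mm high, loose, 35 g. Origin: centre of its underside, z up. Foot 34 mm across; collar (z = 36 to 39) and ball head (centre z = 51) both 24 mm across: take it there from above. It stands on the platform, left or right of the cases, in the place where on the other side the rook stands.
- base: Bare round base of black plastic, 52 mm across, 6 mm thick, loose, flat on the floor of one bay of the tray. Origin: centre of its underside. The pawn is to stand on it.
- column: Ruined fluted column of black resin, 46 mm square foot, about 80 mm high, loose, standing in one bay of the tray. Origin: centre of its underside.
- shrub: Green plastic shrub cluster on a round foot, 48 mm across, 58 mm high, loose, standing in one bay of the tray. Origin: centre of its underside.
- rook: Maple chess rook with a battlemented flat top, 58 mm high, foot 36 mm across, loose bystander on the platform. Origin: centre of its underside.
- glue: White glue bottle, 36 mm across, 100 mm high, loose bystander on the platform. Origin: centre of its underside.
- paint_a: Small paint jar, 34 mm across, 45 mm high, in the acrylic tray, loose bystander. Origin: centre of its underside.
- paint_b: Small paint jar like the other, loose bystander. Origin: centre of its underside.
- acrylic_tray: Clear acrylic tray, 170 x 220 x 30 mm, 0.5 kg, loose bystander on the platform to the left of the cases, with the two jars in it. Origin: centre of its underside.
Mind the look-alikes: they are no part of the job. What is shaped like the pawn but purple or red is not meant.

How it is judged:
On the way, in this order (a step that is already met when the one before it is completed fails the run):
1. the pawn stands upright on the round base and is let go, the tray still pulled out (horizontal distance between pawn and base below 0.01 m and angle between pawn's own z axis and vertical below 0.12 rad and z of pawn in the frame of base between 0.003 and 0.009 m and contact force between pawn and the arm below 0.05 N and x of tray_back in the frame of stop_face below -0.03 m), for 0.2 s.
2. the tray is pushed home to within 6 mm of the back stop, against its buffers (x of tray_back in the frame of stop_face above -0.006 m), for 0.2 s.
3. the plunger drops into the notch (more than 8 mm) with the tray still home (x of tray_back in the frame of stop_face above -0.006 m and value of joint plunger above 0.008 m), for 0.2 s.
At the end, for the whole second after the job is handed in: Tray latched: its back within 6 mm of the back stop and the plunger down more than 8 mm; pawn upright (within 7 degrees) on the round base, centre within 10 mm of its centre; column and shrub standing (within 11 degrees) on the tray floor; all at rest, robot clear (all of step 3 and horizontal distance between pawn and base below 0.01 m and angle between pawn's own z axis and vertical below 0.12 rad and z of pawn in the frame of base between 0.003 and 0.009 m and angle between each of column, shrub's own z axis and vertical below 0.2 rad and z of column in the frame of tray between 0.004 and 0.013 m and z of shrub in the frame of tray between 0.004 and 0.013 m and linear speed of each of tray, pawn, column, shrub below 0.02 m/s); the robot touches nothing.
It fails at once if the column or the shrub falls over (tilts more than 30 degrees) (angle between any of column, shrub's own z axis and vertical above 0.52 rad).
It fails at once if a bystander on the platform is moved more than 25 mm or knocked over (distance of any of rook, glue, paint_a, paint_b, acrylic_tray from where it was at the start of the episode above 0.025 m or angle between any of rook, glue, paint_a, paint_b's own z axis and vertical above 0.5 rad).
It also fails if it takes over 64 s, if anything falls off the work surface, if the arm or the gripper's body presses on something with over 40 N, if the wrist force passes 120 N, or if a joint passes its speed limit or range.

### The arm

A 6-joint arm with a two-finger parallel gripper is mounted at the origin on the work surface. World frame = base frame: x ahead of the robot, y to its left, z up, the work surface at z = 0. Lengths are in m, angles in rad, forces in N, time in s.
With the tool pointing down it reaches from about 0.325 to 0.875 m from the base axis. Payload 4.4 kg.
Tool frame: the origin (TCP) lies midway between the tips of the shut fingers; the grasp point (between the pads) lies 19 mm behind it; z points along the fingers, y is the line along which they close (so a half turn about z gives the same grasp; the last joint's range is limited). The gripper opens to 85 mm and grips with 20 to 120 N. Pads are 22 mm wide; open, the fingers measure 114 mm over their backs; the gripper's body (76 mm by 85 mm) begins 54 mm behind the grasp point. The pads swing forward as they close: fully open they stand 13 mm farther back than shut.
Start: joints at [1.185, 0.207, 1.542, -0, 1.393, -0.15], TCP at [0.134, 0.559, 0.231] pointing down, gripper open.
Joint ranges: [-2.73, 2.73], [-0.86, 2.22], [0.23, 2.46], [-1.11, 4.25], [0.08, 2.63], [-2.82, 2.82]. Speed limits (rad/s): [2.79, 2.79, 3.14, 3.14, 3.14, 3.14].

### API

Orientations are given as a unit quaternion [x, y, z, w].
In Python, from rig import get_obs, snapshot, camera_info, job_done, boxes_of, outline_of, mark_of gives the robot as it stands.
- The arm moves only by the tool arm_command, never from a script. Its argument "moves" is a list that holds one entry, the list of rows, each a list of 7 numbers: the shift along the tool's x, y, z as a fraction of full scale, then the turn, a rotation vector about the tool's x, y, z as a fraction of full scale, then the opening, from -1 (shut) to 1 (fully open). In form: [[[tx, ty, tz, wx, wy, wz, gripper], ...]]. A call has 1 to 5 rows; each row is the pose to reach, as a shift and turn from the pose commanded when the call began, along the tool's axes at that moment; what a row does not reach only later rows make up. Full scale, the value 1, is 10 cm for a shift and 60 degrees for a turn. A row lasts 1/8 s, in which the tool goes at most 62.5 mm and 10.7 degrees, less where a joint would pass 70% of its speed; a pose out of reach is approached as far as the arm can. A call with a number of a shift or a turn outside -1 to 1 is refused whole. A call with a gripper value outside its range is refused whole. The fingers move at their own pace and stop on an object; the grip force is fixed at half the most. Time passes only in rows, so rows that repeat a pose let the fingers close. It gives the time, the measured TCP pose, the force, the opening and the grip force at its end, in the units of the state.
- get_obs(): the state, without advancing time (a new reading comes with each control period).
- snapshot(name): name is "side" or "top" or "wrist"; returns the picture (420x560x3 uint8, blue, green, red); there is no depth.
- camera_info(name): a dict with "fx", "fy", "cx", "cy" (pixels), "dist" ([k1, k2, p1, p2, k3] as OpenCV has them; the pictures are not rectified), "rvec" (rotation vector, rad) and "tvec" (3), from world to camera coordinates, as OpenCV has them; the wrist camera has in their place "tool_from_camera" (4x4, takes a point from camera to tool coordinates, whose origin is the TCP and whose axes are the flange's). Camera axes: x right, y down, z forward; pixel columns grow to the right and rows downward; lengths in m; the calibration is good to about 2 mm. A picture is of the moment at which its call begins: read the wrist's pose just before it. camera_info takes no time and is no camera call.
- job_done(): hands the job in; it is judged then, once.
Trained networks look in the newest picture that a camera, given by its name, has taken for a name from the list of things; names that differ only in an ending like _2 or _b are one class to them, and where a whole thing is asked for, a point or a joint stands for the part that bears it (a point fixed in the world has none). Each returns a list of dicts, best first, with "p" (0 to 1); they miss things now and then, are a little off and sometimes report something else, mostly with a low value. They report only what shows in the picture. A call takes as long as a camera call. They do not tell look-alikes from the thing itself.
- boxes_of(camera, target): "rect" ([left, top, right, bottom] in pixels, round what is visible of it).
- outline_of(camera, target): "pixels" (420x560 bool, what is visible of it) and "rect" ([left, top, right, bottom] in pixels, round what is visible of it).
- mark_of(camera, target): "pixel" ([column, row] in pixels: a listed point, or the origin of a listed thing).
The state is a dict: "t": time; "joint_pos": joint angles; "joint_velocities": joint speeds; "joint_efforts": joint torques, N m; "ee_pos": TCP position; "ee_rot": TCP orientation; "force": force on the tool from outside, world axes, zero at the start; "wrist_torque": the same for the moment, N m; "finger_gap": finger opening in m; "gripper_force": force on a finger pad.
Only numpy, scipy, OpenCV 4.12 (cv2) and the standard library are available. Lean on these libraries where they do the work, as an engineer would, in place of code of your own. Each camera call takes 0.05 s, during which the arm holds its last target. There are 200 camera calls.

## Working session

There is one attempt and no reset: what is moved stays moved. The work goes in short steps, Python scripts to look and compute and a tool call to move; the robot and the scene stay as the last step left them, time stands still between calls to the robot, and variables do not carry over. Pictures are saved under pics/ and viewed, at most 10 in all, crops included, and the job is handed in when it is done.

Besides the shell and the picture viewer there is one more tool, called after "Call:" as a command line: name --argument value ..., lists and objects as JSON in quotes. arm_command: Moves the arm, as the interface text tells. Its arguments: {"type":"object","properties":{"moves":{"type":"array","items":{"type":"array","items":{"type":"array","items":{"type":"number","minimum":-1,"maximum":1}}}}},"required":["moves"]}

```bash
mkdir -p pics; ls; cat > h.py <<'E'
import numpy as np, cv2
from rig import *
from scipy.spatial.transform import Rotation as R
def cam(n,o=None):
    c=camera_info(n);K=np.array([[c['fx'],0,c['cx']],[0,c['fy'],c['cy']],[0,0,1.]]);d=np.array(c['dist'],float)
    if n=='wrist':
        T=np.eye(4);T[:3,:3]=R.from_quat(o['ee_rot']).as_matrix();T[:3,3]=o['ee_pos']
        W=T@np.array(c['tool_from_camera']);Rc=W[:3,:3].T;t=-Rc@W[:3,3]
    else:
        Rc=cv2.Rodrigues(np.array(c['rvec'],float))[0];t=np.array(c['tvec'],float).ravel()
    return K,d,Rc,t
def ray(C,px):
    K,d,Rc,t=C;u=cv2.undistortPoints(np.array([[px]],float),K,d)[0,0]
    v=Rc.T@np.array([u[0],u[1],1]);return -Rc.T@t,v/np.linalg.norm(v)
def atz(C,px,z):
    o,v=ray(C,px);return o+v*(z-o[2])/v[2]
def tri(rs):
    A=0;b=0
    for o,v in rs:
        P=np.eye(3)-np.outer(v,v);A=A+P;b=b+P@o
    x=np.linalg.solve(A,b);return x,[round(float(np.linalg.norm((np.eye(3)-np.outer(v,v))@(x-o)))*1000,1) for o,v in rs]
def proj(C,p):
    K,d,Rc,t=C;return cv2.projectPoints(np.array([p],float),cv2.Rodrigues(Rc)[0],t,K,d)[0].ravel()
E
python3 - <<'E'
from h import *
o=get_obs();print(o['t'],o['ee_pos'],o['ee_rot'],o['finger_gap'])
ims=[]
for n in ['side','top','wrist']:
    im=snapshot(n);cv2.imwrite(f'pics/{n}0.png',im)
    c=camera_info(n)
    if n!='wrist':
        C=cam(n);print(n,-C[2].T@C[3],c['fx'])
    else: print(np.round(c['tool_from_camera'],3))
    for t in ['pawn','rook','base','column','shrub','plunger_knob','tray_front','stop_face','cases','tray','tray_back']:
        m=mark_of(n,t);print(n,t,[(np.round(x['pixel'],1).tolist(),round(x['p'],2)) for x in m[:4]])
E
```

```text
pics
0.0 [0.13406297 0.55837485 0.23011547] [ 1.17637501e-01  9.93055947e-01 -1.10351239e-03 -2.95680715e-04] 0.08562180910420945
side [0.55106647 1.15915872 0.78267507] 468.8338933184729
side pawn [([345.4, 325.5], 0.65), ([328.6, 345.1], 0.64), ([364.4, 346.3], 0.59), ([319.6, 363.6], 0.54)]
side rook [([309.3, 197.7], 0.63)]
side base []
side column [([267.6, 202.1], 0.65)]
side shrub [([260.8, 223.4], 0.77)]
side plunger_knob [([245.6, 174.3], 0.49)]
side tray_front [([305.7, 223.6], 0.91)]
side stop_face [([194.3, 219.7], 0.7), ([260.3, 362.6], 0.6), ([245.8, 176.2], 0.23)]
side cases []
side tray [([263.7, 226.4], 0.67)]
side tray_back [([223.4, 223.8], 0.6), ([309.4, 194.7], 0.34)]
top [0.39723825 0.01219024 1.40877421] 528.723462956779
top pawn [([105.5, 257.0], 0.73), ([131.3, 295.1], 0.56), ([130.8, 265.8], 0.45), ([150.7, 283.6], 0.44)]
top rook [([415.4, 257.2], 0.46)]
top base [([225.2, 188.8], 0.72)]
top column [([298.0, 196.1], 0.86)]
top shrub [([265.4, 193.5], 0.67)]
top plunger_knob [([327.2, 161.8], 0.55)]
top tray_front [([260.7, 243.1], 0.73)]
top stop_face [([266.2, 121.6], 0.94)]
top cases [([414.4, 257.6], 0.29)]
top tray [([263.8, 196.4], 0.66), ([262.2, 191.6], 0.33)]
top tray_back [([262.8, 152.9], 0.72)]
[[-0.    -0.964 -0.265  0.067]
 [ 1.    -0.001  0.001  0.001]
 [-0.001 -0.265  0.964 -0.143]
 [ 0.     0.     0.     1.   ]]
wrist pawn [([193.7, 353.7], 0.59)]
wrist rook []
wrist base []
wrist column []
wrist shrub []
wrist plunger_knob []
wrist tray_front []
wrist stop_face []
wrist cases []
wrist tray []
wrist tray_back []
```

View pics/side0.png

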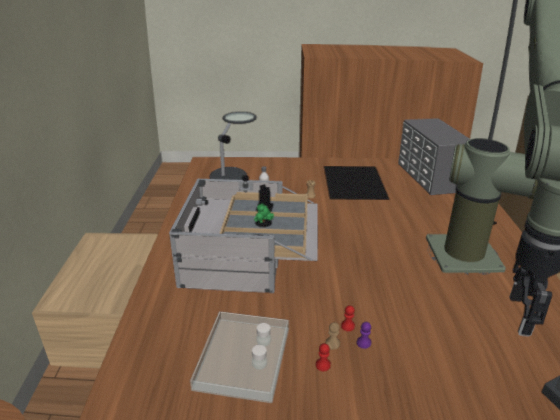

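View pics/top0.png

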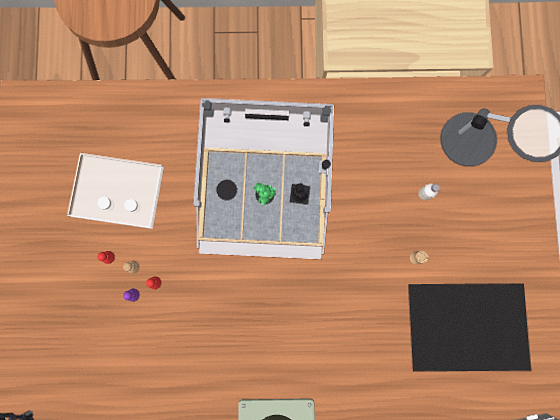

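The side view shows the cases centrally with the tray out. Four pawn shapes stand in front of the acrylic tray: maple (334,334), red (349,317), red (324,356) and purple (365,333).
The top view shows the same four: red (106,257), maple (131,266), red (153,283) and purple (131,295). The rook is at (420,257), the bare base at (226,190) in the left bay, the shrub in the middle bay and the column on the right. I choose the maple one at top (131,266) and side (334,334).

```bash
python3 - <<'E'
from h import *
S,T=cam('side'),cam('top')
s=cv2.imread('pics/side0.png');t=cv2.imread('pics/top0.png')
a=cv2.resize(s[290:380,290:410],None,fx=4,fy=4,interpolation=3);b=cv2.resize(t[235:310,90:170],None,fx=4.8,fy=4.8,interpolation=3)
print('pawn head tri',tri([ray(T,[130.8,265.8]),ray(S,[334,327])]))
for n in('pawn',):
  for cname,C in(('top',T),('side',S)):
    for r in (snapshot(cname),) and outline_of(cname,n)[:5]:
      ys,xs=np.nonzero(r['pixels']);print(cname,np.round(r['rect']),round(xs.mean(),1),round(ys.mean(),1),r['p'],np.round(atz(C,[xs.mean(),ys.mean()],.035),3))
for nm,px,z in[('base',[226,189.5],.122),('front',[260.7,243.1],.126),('back',[262.8,152.9],.1215),('stop',[266.2,121.6],.122),('knob',[326,164],.195),('caseFL',[199,256],.108),('flapR',[322,258],.108),('shrub',[265.4,193.5],.12),('col',[298,196],.12)]: print(nm,np.round(atz(T,px,z),4))
h=max(a.shape[0],b.shape[0]);f=lambda i:cv2.copyMakeBorder(i,0,h-i.shape[0],0,0,0)
im=np.hstack([f(a),f(b)]);im=cv2.resize(im,None,fx=.9,fy=.9);im=im[:, :800];cv2.imwrite('pics/crop1.png',im)
E
```

```text
pawn head tri (array([0.43240505, 0.36556528, 0.04698775]), [1.2, 1.2])
top [ 96. 250. 116. 263.] 105.9 256.4 0.66 [0.459 0.433 0.035]
top [121. 292. 138. 301.] 130.6 294.6 0.55 [0.361 0.367 0.035]
top [326. 158. 331. 167.] 325.8 164.5 0.49 [ 0.695 -0.14   0.035]
top [121. 262. 140. 271.] 130.9 266.8 0.44 [0.431 0.368 0.035]
top [143. 276. 159. 291.] 154.0 282.7 0.43 [0.39  0.308 0.035]
side [324. 324. 342. 351.] 333.1 336.3 0.81 [0.434 0.383 0.035]
side [313. 341. 331. 369.] 323.8 357.9 0.77 [0.459 0.449 0.035]
side [357. 326. 372. 348.] 363.9 335.9 0.61 [0.364 0.382 0.035]
base [0.6156 0.1171 0.122 ]
front [0.4823 0.0325 0.126 ]
back [0.7072 0.0255 0.1215]
stop [0.7874 0.0162 0.122 ]
knob [ 0.6613 -0.1231  0.195 ]
caseFL [0.4537 0.184  0.108 ]
flapR [ 0.4455 -0.1169  0.108 ]
shrub [0.6049 0.02   0.12  ]
col [ 0.5978 -0.0603  0.12  ]
```

View pics/crop1.png

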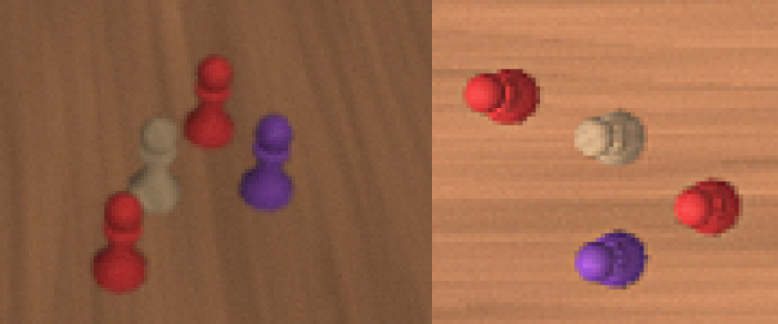

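The crop confirms it: maple stands between two reds and a purple, with nothing else wood-coloured nearby. I'll move above it.

Call:
arm_command --moves '[[[-0.5,-0.18,0.0,0,0,0,1],[-1,-0.36,0.0,0,0,0,1]]]'

```text
t: 2.25
ee_pos: [0.2237, 0.5004, 0.2313]
ee_rot: [0.117, 0.993, 0.0, 0.0]
force: [1.0, -0.2, 0.8]
finger_gap: 0.0857
gripper_force: 0.0
```

Call:
arm_command --moves '[[[-0.5,-0.18,0.0,0,0,0,1],[-1,-0.36,0.0,0,0,0,1]]]'

```text
t: 2.5
ee_pos: [0.3133, 0.4414, 0.2315]
ee_rot: [0.117, 0.993, 0.0, 0.0]
force: [0.2, 0.3, -0.5]
finger_gap: 0.0855
gripper_force: 0.0
```

Call:
arm_command --moves '[[[-0.5,-0.18,0.1,0,0,-0.17,1],[-1,-0.36,0.2,0,0,-0.34,1],[-1,-0.36,0.3,0,0,-0.51,1],[-1,-0.36,0.3,0,0,-0.68,1],[-1,-0.36,0.3,0,0,-0.79,1]]]'

```text
t: 3.12
ee_pos: [0.401, 0.3837, 0.201]
ee_rot: [-0.293, 0.956, -0.0, -0.0]
force: [0.1, 0.5, -0.4]
finger_gap: 0.0853
gripper_force: 0.0
```

```bash
cat >> h.py <<'E'
def look(name,tgt):
    o=get_obs();im=snapshot('wrist');C=cam('wrist',o);cv2.imwrite(f'pics/{name}.png',im)
    print('ee',np.round(o['ee_pos'],4))
    for r in outline_of('wrist',tgt)[:5]:
        ys,xs=np.nonzero(r['pixels']);l,t,ri,b=r['rect']
        print(round(r['p'],2),'rect',np.round(r['rect']),'cen',round(xs.mean(),1),round(ys.mean(),1),'bgr',im[r['pixels']].mean(0).round())
    for r in mark_of('wrist',tgt)[:5]: print('mark',np.round(r['pixel'],1),round(r['p'],2),np.round(atz(C,r['pixel'],0),4))
    return o,C,im
E
python3 - <<'E'
from h import *
look('w1','pawn')
E
```

```text
ee [0.401  0.3837 0.201 ]
0.8 rect [241. 192. 271. 222.] cen 254.4 206.5 bgr [134. 181. 216.]
0.79 rect [272. 233. 301. 277.] cen 288.5 254.7 bgr [ 44.  46. 212.]
0.65 rect [213. 133. 248. 160.] cen 230.1 145.9 bgr [ 50.  52. 236.]
0.57 rect [276. 139. 306. 172.] cen 288.8 151.3 bgr [182.  63. 140.]
mark [229.6 147.6] 0.84 [0.3959 0.3135 0.    ]
mark [252.2 204.4] 0.76 [0.4383 0.3719 0.    ]
mark [286.1 243.2] 0.67 [0.457  0.4347 0.    ]
mark [289.2 156.4] 0.61 [0.3656 0.3763 0.    ]
```

View pics/w1.png

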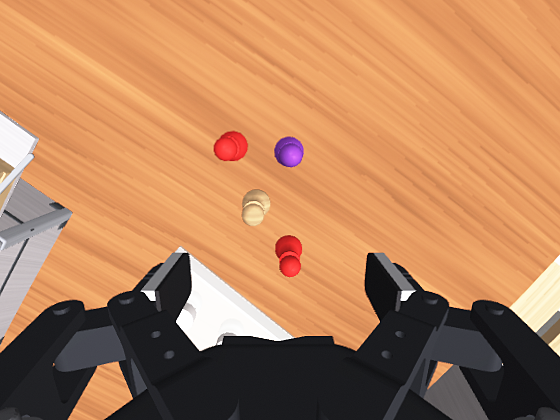

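The wrist view shows the maple pawn at (255,206), head (253,214), foot (257,203), with red, purple and red around it. I'll centre over it, lower, for a second view.

```bash
python3 - <<'E'
from h import *
o=get_obs();C=cam('wrist',o)
h=atz(C,[253,214],.051);print(h)
print('tool delta',R.from_quat(o['ee_rot']).inv().apply(h-o['ee_pos']))
E
```

```text
[0.43288504 0.37475308 0.051     ]
tool delta [-0.02148706 -0.02544268  0.15031495]
```

Call:
arm_command --moves '[[[-0.21,-0.25,0.25,0,0,0,1],[-0.21,-0.25,0.5,0,0,0,1],[-0.21,-0.25,0.5,0,0,0,1]]]'

```text
t: 3.65
ee_pos: [0.4306, 0.3738, 0.1489]
ee_rot: [-0.291, 0.957, -0.001, -0.003]
force: [-0.1, -0.3, 0.6]
finger_gap: 0.0851
gripper_force: 0.0
```

```bash
python3 - <<'E'
from h import *
look('w2','pawn')
E
```

```text
ee [0.4306 0.3738 0.1489]
0.97 rect [300. 121. 341. 155.] cen 317.8 136.1 bgr [175.  60. 134.]
0.95 rect [226. 112. 265. 147.] cen 247.4 129.5 bgr [ 51.  53. 234.]
0.87 rect [258. 184. 291. 222.] cen 275.9 202.6 bgr [132. 180. 214.]
0.77 rect [296. 235. 332. 287.] cen 315.7 260.1 bgr [ 44.  47. 208.]
0.35 rect [  1. 109.  60. 321.] cen 19.0 230.9 bgr [165. 162. 169.]
mark [274.8 201.4] 0.87 [0.4376 0.3754 0.    ]
mark [249.2 131.7] 0.83 [0.3934 0.3162 0.    ]
mark [316.5 137.4] 0.78 [0.3615 0.3736 0.    ]
mark [197.4 310.8] 0.72 [0.5954 0.373  0.    ]
mark [311.3 247.1] 0.66 [0.4579 0.4359 0.    ]
```

View pics/w2.png

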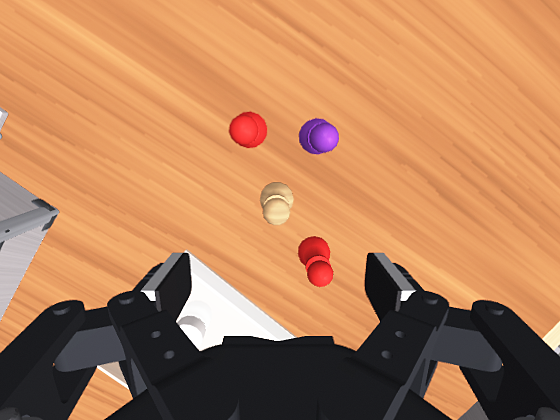

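```bash
python3 - <<'E'
from h import *
o=get_obs();C2=cam('wrist',o);o1=dict(o,ee_pos=[.401,.3837,.201],ee_rot=[-0.293,.956,0,0]);C1=cam('wrist',o1)
S,T=cam('side'),cam('top')
rs=[ray(C2,[276.5,211]),ray(C1,[253,214]),ray(T,[126.8,266.7]),ray(S,[334.2,327.3])]
print('head',tri(rs),tri(rs[:2]),tri([rs[0],rs[2],rs[3]]))
f=[ray(C2,[277,196]),ray(C1,[257,202])];print('foot at z5', atz(C2,[276.7,199],.005),atz(C1,[257.0,203],.005))
print(atz(C2,[276.5,211],.051),atz(C1,[253,214],.051))
print(R.from_quat(o['ee_rot']).as_matrix().round(4))
h=tri(rs)[0];print('delta',R.from_quat(o['ee_rot']).inv().apply(h-o['ee_pos']))
E
```

```text
head (array([0.43263944, 0.37488244, 0.05505944]), [3.4, 1.0, 2.1, 0.6]) (array([0.43504619, 0.37615052, 0.0499683 ]), [2.2, 2.2]) (array([0.43289896, 0.37516472, 0.05546088]), [2.9, 2.5, 0.8])
foot at z5 [0.43701208 0.37776899 0.005     ] [0.43239981 0.37549986 0.005     ]
[0.43654073 0.37744347 0.051     ] [0.43296197 0.37463618 0.051     ]
[[-0.8302 -0.5574  0.0015]
 [-0.5574  0.8302  0.001 ]
 [-0.0018 -0.     -1.    ]]
delta [ 0.0004792  -0.00059163  0.09739009]
```

Call:
arm_command --moves '[[[-0.03,0,0.4,0,0,0,1],[-0.03,0,0.8,0,0,0,1],[-0.03,0,0.95,0,0,0,1],[-0.03,0,0.95,0,0,0,1]]]'

```text
t: 4.3
ee_pos: [0.4344, 0.3767, 0.0563]
ee_rot: [-0.292, 0.957, -0.0, -0.0]
force: [0.8, -0.0, -0.1]
finger_gap: 0.0856
gripper_force: 0.0
```

Call:
arm_command --moves '[[[0,0,0.27,0,0,0,1],[0,0,0.27,0,0,0,1],[0,0,0.27,0,0,0,-1],[0,0,0.27,0,0,0,-1],[0,0,0.27,0,0,0,-1]]]'

```text
t: 4.92
ee_pos: [0.4353, 0.3771, 0.0303]
ee_rot: [-0.291, 0.957, 0.0, 0.001]
force: [0.3, 0.4, -0.8]
finger_gap: 0.0322
gripper_force: 0.0
```

Call:
arm_command --moves '[[[0,0,0,0,0,0,-1],[0,0,0,0,0,0,-1],[0,0,0,0,0,0,-1],[0,0,0,0,0,0,-1]]]'

```text
t: 5.42
ee_pos: [0.4354, 0.3768, 0.0301]
ee_rot: [-0.291, 0.957, 0.0, 0.001]
force: [0.1, -1.4, 5.2]
finger_gap: 0.021
gripper_force: 58.6
```

Call:
arm_command --moves '[[[0,0,-0.3,0,0,0,-1],[0,0,-0.6,0,0,0,-1],[0,0,-1,0,0,0,-1]]]'

```text
t: 5.8
ee_pos: [0.4332, 0.3759, 0.1284]
ee_rot: [-0.291, 0.957, -0.0, -0.002]
force: [0.3, 0.5, -0.4]
finger_gap: 0.021
gripper_force: 58.8
```

```bash
python3 - <<'E'
from h import *
o,C,im=look('w3','pawn');print(o['finger_gap'],o['gripper_force'])
cv2.imwrite('pics/w3c.png',cv2.resize(im[100:420,150:410],None,fx=1.8,fy=1.8))
E
```

```text
ee [0.4332 0.3759 0.1284]
0.8 rect [301. 118. 349. 154.] cen 321.2 132.3 bgr [183.  69. 147.]
0.71 rect [246. 207. 303. 294.] cen 276.9 250.9 bgr [144. 192. 222.]
0.66 rect [224. 106. 267. 143.] cen 244.9 124.9 bgr [ 57.  58. 243.]
0.54 rect [310. 238. 332. 264.] cen 323.4 249.2 bgr [ 47.  51. 221.]
0.16 rect [  0. 182.  42. 296.] cen 14.0 229.8 bgr [172. 168. 173.]
mark [246.9 127.2] 0.93 [0.3929 0.3162 0.    ]
mark [318.7 133.9] 0.85 [0.3617 0.3731 0.    ]
mark [312.7 256.3] 0.71 [0.4622 0.4384 0.    ]
mark [274.8 230.3] 0.63 [0.4604 0.3913 0.    ]
0.02101465362453803 58.83953227516031
```

View pics/w3c.png

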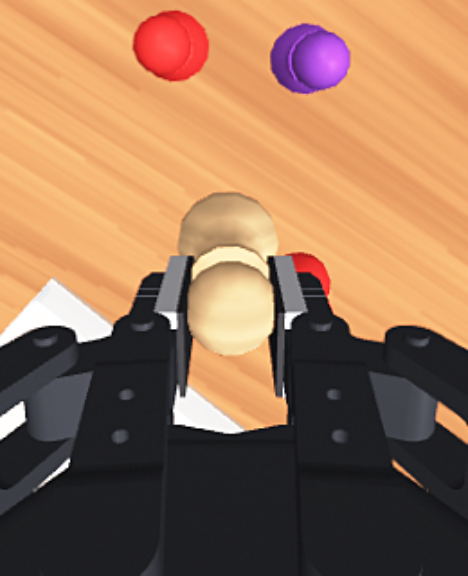

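Pawn held and upright: head (278,271), foot centre about (277,230); the other three stand. Next, the pawn's offset in the tool and the way to the base.

```bash
python3 - <<'E'
from h import *
o=get_obs();C=cam('wrist',o);q=R.from_quat(o['ee_rot']).inv();p=np.array(o['ee_pos'])
for px,tz in(([276.7,230.5],.026),([277.8,271],-.021)):
    print(q.apply(atz(C,px,p[2]-tz)-p))
S,T=cam('side'),cam('top')
snapshot('top')
for r in outline_of('top','base')[:2]:
    ys,xs=np.nonzero(r['pixels']);c=[xs.mean(),ys.mean()];print(r['rect'],c,r['p'],atz(T,c,.122))
print('above delta tool',q.apply(np.array([.6156,.117,.25])-p),o['joint_pos'])
E
```

```text
[ 0.00511628 -0.00018268  0.02597279]
[ 0.00228942  0.00048829 -0.02101253]
[215.9, 180.0, 237.4, 199.3] [np.float64(226.45833333333334), np.float64(189.60416666666666)] 0.87 [0.61534426 0.11593122 0.122     ]
[95.9, 198.2, 114.4, 210.7] [np.float64(105.67515923566879), np.float64(203.74522292993632)] 0.56 [0.58327171 0.41121562 0.122     ]
above delta tool [-0.00416257 -0.31652369 -0.11840178] [ 5.63682501e-01  3.06694534e-01  1.63511611e+00  3.72706256e-04
  1.19440555e+00 -1.59871776e+00]
```

Call:
arm_command --moves '[[[0,0,-0.5,0,0,0,-1],[0,-0.1,-1,0,0,0,-1],[0,-0.6,-1,0,0,0,-1],[0,-1,-1,0,0,0,-1]]]'

```text
t: 6.55
ee_pos: [0.4903, 0.2925, 0.228]
ee_rot: [-0.292, 0.956, -0.0, -0.001]
force: [-0.2, -0.3, -0.9]
finger_gap: 0.0211
gripper_force: 58.8
```

Call:
arm_command --moves '[[[0,-0.5,-0.1,0,0,0,-1],[0,-1,-0.2,0,0,0,-1]]]'

```text
t: 6.8
ee_pos: [0.5455, 0.2092, 0.2466]
ee_rot: [-0.292, 0.957, 0.0, -0.003]
force: [-0.1, -0.0, 0.1]
finger_gap: 0.021
gripper_force: 58.8
```

Call:
arm_command --moves '[[[0,-0.35,0,0,0,0.17,-1],[0,-0.65,0,0,0,0.34,-1],[0,-0.65,0,0,0,0.51,-1],[0,-0.65,0,0,0,0.68,-1],[0,-0.65,0,0,0,0.85,-1]]]'

```text
t: 7.42
ee_pos: [0.5812, 0.1563, 0.2463]
ee_rot: [0.152, 0.988, -0.001, -0.003]
force: [0.2, -0.6, -0.9]
finger_gap: 0.0209
gripper_force: 58.9
```

Call:
arm_command --moves '[[[0,0,0,0,0,0.17,-1],[0,0,0,0,0,0.34,-1],[0,0,0,0,0,0.51,-1],[0,0,0,0,0,0.68,-1],[0,0,0,0,0,0.85,-1]]]'

```text
t: 8.05
ee_pos: [0.5811, 0.1565, 0.2463]
ee_rot: [0.562, 0.827, -0.002, -0.002]
force: [-0.2, 0.1, 0.8]
finger_gap: 0.021
gripper_force: 58.9
```

Call:
arm_command --moves '[[[0,0,0,0,0,0.17,-1],[0,0,0,0,0,0.34,-1],[0,0,0,0,0,0.41,-1],[0,0,0,0,0,0.41,-1]]]'

```text
t: 8.55
ee_pos: [0.5813, 0.1566, 0.2467]
ee_rot: [0.723, 0.691, -0.002, -0.001]
force: [-0.3, -0.1, -0.4]
finger_gap: 0.0208
gripper_force: 58.9
```

```bash
python3 - <<'E'
from h import *
o,C,im=look('w4','base');print(o['finger_gap'],o['gripper_force'],o['joint_pos'].round(2) if hasattr(o['joint_pos'],'round') else o['joint_pos'])
for r in outline_of('wrist','base')[:2]:
    c=np.argwhere(r['pixels']).mean(0)[::-1]; print(atz(C,c,.122))
E
```

```text
ee [0.5813 0.1566 0.2467]
0.91 rect [301. 212. 342. 256.] cen 322.1 232.3 bgr [40. 36. 38.]
mark [316.7 238.8] 0.57 [0.6322 0.0691 0.    ]
0.02082632939300358 58.85265691737004 [0.12 0.25 1.45 0.   1.44 0.17]
[0.62289926 0.12417587 0.122     ]
```

View pics/w4.png

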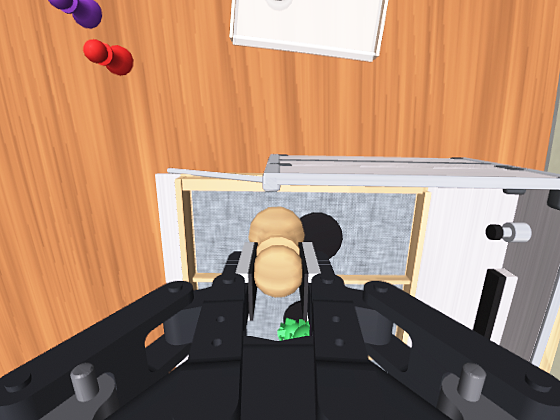

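The wrist view shows the pawn, foot about (277,228), over the left bay with the black base half hidden at (320,234). I'll step aside in tool -y for a clear view and a second vantage point.

Call:
arm_command --moves '[[[-0.15,-0.15,0,0,0,0,-1],[-0.15,-0.3,0,0,0,0,-1],[-0.15,-0.3,0,0,0,0,-1],[-0.15,-0.3,0,0,0,0,-1]]]'

```text
t: 9.25
ee_pos: [0.552, 0.1435, 0.2496]
ee_rot: [0.723, 0.69, 0.0, 0.0]
force: [-0.5, 0.2, -0.5]
finger_gap: 0.0206
gripper_force: 58.9
```

```bash
cat >> h.py <<'E'
def circ(name,tgt='base'):
    o=get_obs();im=snapshot('wrist');C=cam('wrist',o);cv2.imwrite(f'pics/{name}.png',im)
    out=None
    for r in outline_of('wrist',tgt)[:2]:
        cs=max(cv2.findContours(r['pixels'].astype(np.uint8),0,1)[0],key=cv2.contourArea)
        e=cv2.fitEllipse(cv2.convexHull(cs)) if len(cs)>5 else None
        print(tgt,round(r['p'],2),np.round(r['rect']),np.round(np.argwhere(r['pixels']).mean(0)[::-1],1),e)
        if out is None and e: out=e[0]
    p=np.array(o['ee_pos']);q=R.from_quat(o['ee_rot']);print('ee',p.round(4),atz(C,out,.122).round(4),'tool',(q.inv().apply(atz(C,out,.122)-p)).round(4))
    return o,C,out
E
python3 - <<'E'
from h import *
o,C,c=circ('w5')
o0=dict(o,ee_pos=[.5813,.1566,.2467],ee_rot=[0.723,.691,-.002,-.001])
snapshot('top');T=cam('top')
print(tri([ray(C,c),ray(T,[226.4,189.6])]),tri([ray(C,c),ray(cam('wrist',o0),[320,234])]))
E
```

```text
base 0.63 [319. 201. 370. 247.] [344.4 222.2] ((344.3622131347656, 222.21347045898438), (49.82576370239258, 53.2427864074707), 60.9423713684082)
ee [0.552  0.1435 0.2496] [0.6165 0.1193 0.122 ] tool [-0.0211  0.0654  0.1276]
(array([0.61738219, 0.11678166, 0.11464622]), [0.8, 0.8]) (array([0.62799642, 0.10223858, 0.07018218]), [0.5, 0.5])
```

Call:
arm_command --moves '[[[-0.15,0.4,0,0,0,0,-1],[-0.25,0.65,0,0,0,0,-1],[-0.25,0.65,0.4,0,0,0,-1],[-0.25,0.65,0.8,0,0,0,-1],[-0.25,0.65,0.8,0,0,0,-1]]]'

```text
t: 10.02
ee_pos: [0.6124, 0.1148, 0.1647]
ee_rot: [0.724, 0.69, -0.004, -0.003]
force: [-1.1, 1.0, -0.7]
finger_gap: 0.0208
gripper_force: 58.9
```

```bash
python3 - <<'E'
from h import *
o,C,c=circ('w6')
circ('w6b','pawn')
im=cv2.imread('pics/w6.png');cv2.imwrite('pics/w6c.png',cv2.resize(im[150:330,170:390],None,fx=3,fy=3,interpolation=2))
E
```

```text
base 0.96 [248. 191. 323. 250.] [292.4 210.7] ((284.45843505859375, 223.7233123779297), (72.11665344238281, 76.78648376464844), 87.2618179321289)
ee [0.6124 0.1148 0.1647] [0.6172 0.1204 0.122 ] tool [0.0058 0.0049 0.0426]
pawn 0.65 [247. 208. 302. 296.] [276.9 251.1] ((276.7931213378906, 251.34182739257812), (61.449623107910156, 93.88101196289062), 176.2738494873047)
ee [0.616  0.1151 0.1699] [0.6151 0.0987 0.122 ] tool [-0.0165 -0.0002  0.0479]
```

View pics/w6c.png

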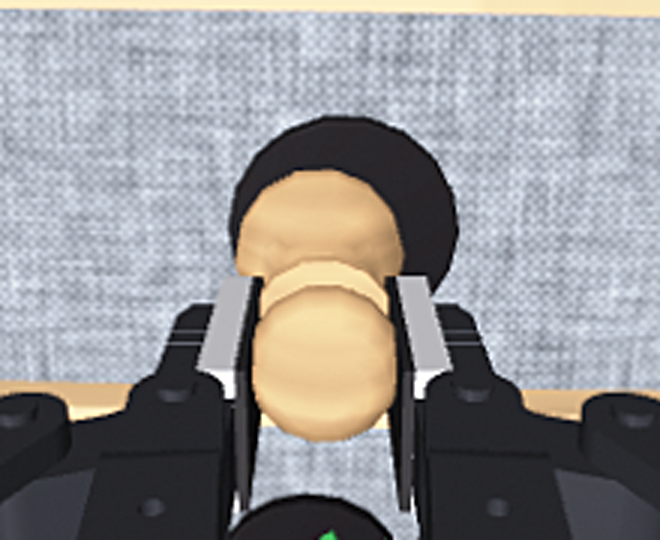

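The crop shows the foot about (277,233) over the base centred about (285,224), taken while the arm was still settling. About 1.5 mm is left to correct in each direction.

Call:
arm_command --moves '[[[0.01,0.015,0.05,0,0,0,-1],[0.01,0.015,0.1,0,0,0,-1],[0.01,0.015,0.14,0,0,0,-1],[0.01,0.015,0.14,0,0,0,-1],[0.01,0.015,0.14,0,0,0,-1]]]'

```text
t: 10.85
ee_pos: [0.617, 0.1159, 0.1552]
ee_rot: [0.724, 0.69, -0.0, -0.0]
force: [-0.4, 0.6, -0.2]
finger_gap: 0.0214
gripper_force: 58.9
```

Call:
arm_command --moves '[[[0,0,0,0,0,0,-1],[0,0,0,0,0,0,-1]]]'

```text
t: 11.1
ee_pos: [0.6172, 0.116, 0.1555]
ee_rot: [0.724, 0.69, 0.0, 0.0]
force: [0.6, 0.6, -0.2]
finger_gap: 0.0215
gripper_force: 58.9
```

```bash
python3 - <<'E'
from h import *
circ('w7');o,C,c=circ('w7b','pawn');print(o['force'])
E
```

```text
base 0.8 [235. 196. 313. 246.] [275.5 215.3] ((275.8934020996094, 230.43458557128906), (74.62528228759766, 79.18063354492188), 95.79749298095703)
ee [0.6172 0.116  0.1555] [0.6166 0.1203 0.122 ] tool [ 0.0043 -0.0008  0.0335]
pawn 0.7 [ 5.  1. 44. 16.] [24.2  7. ] ((23.330598831176758, 0.4749612808227539), (32.21437454223633, 38.62385940551758), 114.5604476928711)
pawn 0.65 [245. 210. 304. 295.] [276.9 250.9] ((276.4156188964844, 251.24270629882812), (61.727561950683594, 93.11185455322266), 178.5121307373047)
ee [0.6171 0.116  0.1554] [0.4837 0.2607 0.122 ] tool [ 0.1383 -0.1402  0.0334]
[-0.06096314  1.01825523 -1.32185937]
```

Call:
arm_command --moves '[[[0,0,0.015,0,0,0,-1],[0,0,0.025,0,0,0,-1],[0,0,0.025,0,0,0,-1],[0,0,0.025,0,0,0,-1]]]'

```text
t: 11.8
ee_pos: [0.617, 0.116, 0.1528]
ee_rot: [0.724, 0.69, -0.0, -0.0]
force: [-0.6, 0.4, -1.6]
finger_gap: 0.0212
gripper_force: 58.9
```

Call:
arm_command --moves '[[[0,0,0.01,0,0,0,-1],[0,0,0.01,0,0,0,-1],[0,0,0.01,0,0,0,-1]]]'

```text
t: 12.18
ee_pos: [0.6172, 0.116, 0.1521]
ee_rot: [0.724, 0.69, 0.0, 0.0]
force: [-0.4, 0.7, 1.2]
finger_gap: 0.021
gripper_force: 59.1
```

Call:
arm_command --moves '[[[0,0,0.01,0,0,0,-1],[0,0,0.01,0,0,0,-1],[0,0,0.01,0,0,0,-1]]]'

```text
t: 12.55
ee_pos: [0.6173, 0.116, 0.1521]
ee_rot: [0.724, 0.69, 0.0, 0.0]
force: [-3.2, -0.1, 5.1]
finger_gap: 0.0213
gripper_force: 59.5
```

Call:
arm_command --moves '[[[0,0,-0.005,0,0,0,-0.35],[0,0,-0.005,0,0,0,-0.1],[0,0,-0.005,0,0,0,0.2],[0,0,-0.005,0,0,0,0.2]]]'

```text
t: 13.05
ee_pos: [0.6169, 0.1159, 0.151]
ee_rot: [0.724, 0.69, -0.0, -0.0]
force: [0.9, -0.8, 0.1]
finger_gap: 0.0513
gripper_force: 0.0
```

```bash
python3 - <<'E'
from h import *
circ('w8');o,C,c=circ('w8b','pawn');print(o['force'],o['finger_gap'])
im=cv2.imread('pics/w8.png');cv2.imwrite('pics/w8c.png',cv2.resize(im[150:330,170:390],None,fx=3,fy=3,interpolation=2))
E
```

```text
base 0.68 [236. 197. 316. 264.] [277.6 223.8] ((276.6746520996094, 233.75611877441406), (78.81298828125, 81.23568725585938), 100.769287109375)
ee [0.6169 0.1159 0.151 ] [0.6169 0.1197 0.122 ] tool [ 0.0037 -0.0002  0.029 ]
pawn 0.83 [247. 207. 303. 296.] [275.5 251.5] ((275.3585510253906, 251.6307830810547), (60.777244567871094, 92.70356750488281), 1.3500628471374512)
pawn 0.72 [ 1.  2. 36. 15.] [20.6  6.6] ((19.999977111816406, 0.742316722869873), (30.36495590209961, 34.89694595336914), 110.98902130126953)
ee [0.617  0.116  0.1511] [0.6155 0.1076 0.122 ] tool [-0.0084 -0.0011  0.0291]
[ 0.09982865  0.73160385 -0.36710923] 0.05101057406959801
```

View pics/w8c.png

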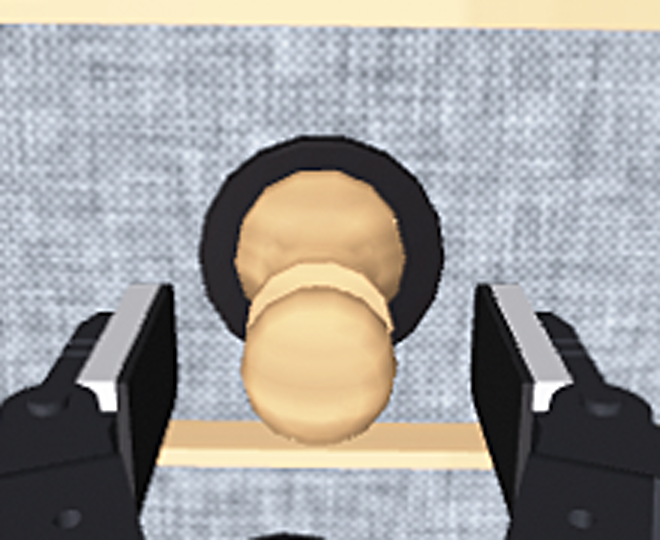

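Pawn stands centred and upright on the base: base centre (277,234), foot centre (277,233), fingers clear. Retreat straight up, then to the front.

Call:
arm_command --moves '[[[0,0,-0.2,0,0,0,0.2],[0,0,-0.6,0,0,0,0.2],[0,0,-1,0,0,0,0.2]]]'

```text
t: 13.62
ee_pos: [0.6172, 0.116, 0.2539]
ee_rot: [0.724, 0.69, 0.0, 0.0]
force: [0.1, -0.6, 1.0]
finger_gap: 0.0511
gripper_force: 0.0
```

Call:
arm_command --moves '[[[-0.2,-0.5,0,0,0,0,-1],[-0.4,-1,0,0,0,0,-1]]]'

```text
t: 13.88
ee_pos: [0.5154, 0.0804, 0.2539]
ee_rot: [0.723, 0.69, 0.001, 0.002]
force: [-0.5, -0.3, 0.4]
finger_gap: 0.0157
gripper_force: 0.0
```

Call:
arm_command --moves '[[[-0.2,-0.4,0,0,0,-0.17,-1],[-0.4,-0.8,0,0,0,-0.34,-1],[-0.4,-0.8,0,0,0,-0.51,-1],[-0.4,-0.8,0,0,0,-0.68,-1],[-0.4,-0.8,0,0,0,-0.85,-1]]]'

```text
t: 14.5
ee_pos: [0.4339, 0.0444, 0.2532]
ee_rot: [0.353, 0.935, 0.0, 0.002]
force: [-0.3, 0.4, 0.7]
finger_gap: -0.0001
gripper_force: 0.0
```

Call:
arm_command --moves '[[[0,0,0,0,0,-0.17,-1],[0,0,0,0,0,-0.34,-1],[0,0,0,0,0,-0.51,-1],[0,0,0,0,0,-0.65,-1],[0,0,0,0,0,-0.65,-1]]]'

```text
t: 15.12
ee_pos: [0.434, 0.0445, 0.2528]
ee_rot: [0.024, 1.0, -0.0, 0.001]
force: [0.2, -0.2, 0.5]
finger_gap: 0.0002
gripper_force: 0.0
```

```bash
python3 - <<'E'
from h import *
o=get_obs();im=snapshot('wrist');cv2.imwrite('pics/w9.png',im);C=cam('wrist',o);snapshot('top');snapshot('side');T,S=cam('top'),cam('side')
print(np.round(o['ee_pos'],4),np.round(o['ee_rot'],3),R.from_quat(o['ee_rot']).as_matrix().round(3).tolist())
z={'tray_front':.126,'tray_back':.1215,'stop_face':.122,'base':.116,'plunger_knob':.195,'pawn':.122}
for t in z:
    for n,c in(('wrist',C),('top',T),('side',S)):
        m=mark_of(n,t)
        if m: print(t,n,np.round(m[0]['pixel'],1),round(m[0]['p'],2),atz(c,m[0]['pixel'],z[t]).round(4))
E
```

```text
[0.434  0.0445 0.2528] [ 0.024  1.    -0.     0.001] [[-0.999, 0.049, 0.003], [0.049, 0.999, -0.0], [-0.003, -0.0, -1.0]]
tray_front wrist [267.3 250.2] 0.71 [0.4855 0.0325 0.126 ]
tray_front top [262.1 241.3] 0.88 [0.4866 0.0291 0.126 ]
tray_front side [192.9 217.8] 0.73 [0.8037 0.0138 0.126 ]
tray_back wrist [267.8 343. ] 0.73 [0.601  0.026  0.1215]
tray_back top [260.2 151.9] 0.79 [0.7098 0.0319 0.1215]
tray_back side [224.1 221.7] 0.89 [0.7135 0.026  0.1215]
stop_face top [265.2 118. ] 0.62 [0.7968 0.0186 0.122 ]
stop_face side [194.8 222.6] 0.82 [0.7952 0.0337 0.122 ]
base top [229.1 190.7] 0.46 [0.6135 0.1099 0.116 ]
base side [243.3 360.6] 0.75 [0.6212 0.5348 0.116 ]
plunger_knob top [325.1 163.7] 0.47 [ 0.662 -0.121  0.195]
plunger_knob side [246.  175.6] 0.57 [ 0.6608 -0.1246  0.195 ]
pawn wrist [522.6 114.5] 0.95 [0.365  0.2756 0.122 ]
pawn top [224.1 186.5] 0.74 [0.6232 0.1218 0.122 ]
pawn side [362.5 346. ] 0.86 [0.3927 0.5    0.122 ]
```

View pics/w9.png

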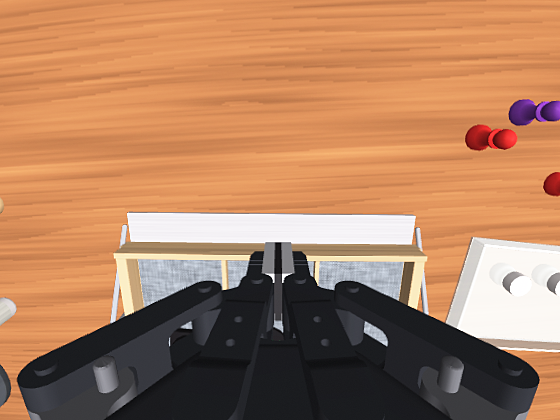

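The view shows the tray front plate's top edge centred about (271,252) and the fingers shut at (279,260). The flap edge is parallel to the tool, so I shift about 9 mm in -y and descend before the plate.

Call:
arm_command --moves '[[[0,-0.09,0.5,0,0,0,-1],[0,-0.09,1,0,0,0,-1],[0,-0.09,1,0,0,0,-1]]]'

```text
t: 16.55
ee_pos: [0.4291, 0.036, 0.1476]
ee_rot: [0.024, 1.0, 0.0, -0.005]
force: [0.4, -0.9, 0.8]
finger_gap: -0.0
gripper_force: 0.0
```

Call:
arm_command --moves '[[[0,0,0.15,0,0,0,-1],[0,0,0.3,0,0,0,-1],[0,0,0.3,0,0,0,-1]]]'

```text
t: 16.92
ee_pos: [0.4326, 0.0357, 0.1208]
ee_rot: [0.024, 1.0, 0.0, -0.001]
force: [-0.1, -0.1, -0.2]
finger_gap: -0.0001
gripper_force: 0.0
```

Call:
arm_command --moves '[[[-0.1,0,0,0,0,0,-1],[-0.2,0,0,0,0,0,-1],[-0.3,0,0,0,0,0,-1],[-0.35,0,0,0,0,0,-1],[-0.4,0,0,0,0,0,-1]]]'

```text
t: 17.55
ee_pos: [0.4726, 0.0337, 0.1211]
ee_rot: [0.024, 1.0, 0.0, -0.001]
force: [-4.9, 0.3, 4.0]
finger_gap: -0.0002
gripper_force: 2.4
```

Call:
arm_command --moves '[[[-0.04,0,0,0,0,0,-1],[-0.09,0,0,0,0,0,-1],[-0.14,0,0,0,0,0,-1],[-0.19,0,0,0,0,0,-1],[-0.24,0,0,0,0,0,-1]]]'

```text
t: 18.18
ee_pos: [0.4952, 0.0331, 0.1209]
ee_rot: [0.024, 1.0, 0.0, -0.002]
force: [-6.4, 1.4, 4.0]
finger_gap: 0.0002
gripper_force: 2.9
```

Call:
arm_command --moves '[[[-0.05,0,0,0,0,0,-1],[-0.1,0,0,0,0,0,-1],[-0.15,0,0,0,0,0,-1],[-0.2,0,0,0,0,0,-1],[-0.25,0,0,0,0,0,-1]]]'

```text
t: 18.8
ee_pos: [0.5201, 0.0319, 0.1209]
ee_rot: [0.024, 1.0, 0.0, -0.002]
force: [-5.7, 2.3, 4.8]
finger_gap: 0.0001
gripper_force: 2.9
```

```bash
cat > v.py <<'E'
from h import *
import sys
o=get_obs();T,S=cam('top'),cam('side');ims=[snapshot('top'),snapshot('side')]
print(o['t'],np.round(o['ee_pos'],4),np.round(o['force'],1))
z={'tray_front':.126,'tray_back':.1215,'stop_face':.122,'plunger_knob':.195,'pawn':.122,'base':.122}
for t in z:
    for n,c in(('top',T),('side',S)):
        m=mark_of(n,t)
        if m: print(t,n,np.round(m[0]['pixel'],1),round(m[0]['p'],2),atz(c,m[0]['pixel'],z[t]).round(4))
a=cv2.resize(ims[0][85:265,185:345],None,fx=2.4,fy=2.4,interpolation=2);b=cv2.resize(ims[1][160:300,165:330],None,fx=2.4,fy=2.4,interpolation=2)
b=cv2.copyMakeBorder(b,0,a.shape[0]-b.shape[0],0,0,0);cv2.imwrite('pics/'+sys.argv[1]+'.png',np.hstack([a,b]))
E
python3 v.py v1
```

```text
18.8 [0.5201 0.0319 0.1209] [-5.7  2.3  4.8]
tray_front top [267.2 118.7] 0.21 [0.7937 0.0136 0.126 ]
tray_front side [289.7 222.9] 0.57 [0.5297 0.0367 0.126 ]
tray_back top [262.3 131.3] 0.81 [0.7626 0.0262 0.1215]
tray_back side [204.  218.6] 0.62 [0.7728 0.0098 0.1215]
stop_face top [264.9 118.7] 0.8 [0.795  0.0194 0.122 ]
stop_face side [246.2 221. ] 0.63 [0.6517 0.0217 0.122 ]
plunger_knob top [326.4 161.9] 0.42 [ 0.6663 -0.1241  0.195 ]
plunger_knob side [245.4 221.2] 0.63 [0.6425 0.1484 0.195 ]
pawn top [133.4 296.9] 0.69 [0.3577 0.3376 0.122 ]
pawn side [346.7 325.2] 0.69 [0.417  0.4412 0.122 ]
base top [228.9 171.2] 0.48 [0.6615 0.1099 0.122 ]
```

Call:
arm_command --moves '[[[-0.04,0,0,0,0,0,-1],[-0.07,0,0,0,0,0,-1],[-0.1,0,0,0,0,0,-1],[-0.13,0,0,0,0,0,-1],[-0.16,0,0,0,0,0,-1]]]'

```text
t: 20.12
ee_pos: [0.5379, 0.0307, 0.121]
ee_rot: [0.024, 1.0, 0.0, -0.0]
force: [-3.8, 0.8, -1.8]
finger_gap: -0.0001
gripper_force: 2.1
```

Call:
arm_command --moves '[[[-0.03,0,0,0,0,0,-1],[-0.06,0,0,0,0,0,-1],[-0.08,0,0,0,0,0,-1],[-0.1,0,0,0,0,0,-1]]]'

```text
t: 20.62
ee_pos: [0.5454, 0.0302, 0.121]
ee_rot: [0.024, 1.0, -0.0, -0.003]
force: [-11.8, 1.0, 5.0]
finger_gap: -0.0001
gripper_force: 5.9
```

Call:
arm_command --moves '[[[-0.02,0,0,0,0,0,-1],[-0.04,0,0,0,0,0,-1],[-0.04,0,0,0,0,0,-1]]]'

```text
t: 21.0
ee_pos: [0.55, 0.0298, 0.121]
ee_rot: [0.024, 1.0, -0.0, -0.002]
force: [-9.1, 0.9, 2.8]
finger_gap: 0.0
gripper_force: 4.6
```

Call:
arm_command --moves '[[[-0.02,0,0,0,0,0,-1],[-0.03,0,0,0,0,0,-1],[-0.03,0,0,0,0,0,-1]]]'

```text
t: 21.38
ee_pos: [0.5527, 0.0296, 0.121]
ee_rot: [0.024, 1.0, -0.0, -0.003]
force: [-10.0, 1.2, 2.9]
finger_gap: 0.0
gripper_force: 5.0
```

Call:
arm_command --moves '[[[-0.01,0,0,0,0,0,-1],[-0.02,0,0,0,0,0,-1],[-0.02,0,0,0,0,0,-1]]]'

```text
t: 21.75
ee_pos: [0.5545, 0.0295, 0.121]
ee_rot: [0.024, 1.0, -0.0, -0.003]
force: [-9.3, 1.1, 3.8]
finger_gap: 0.0001
gripper_force: 5.3
```

Call:
arm_command --moves '[[[-0.01,0,0,0,0,0,-1],[-0.02,0,0,0,0,0,-1],[-0.02,0,0,0,0,0,-1]]]'

```text
t: 22.12
ee_pos: [0.5549, 0.0295, 0.121]
ee_rot: [0.023, 1.0, -0.0, -0.005]
force: [-15.3, -0.2, 7.5]
finger_gap: -0.0
gripper_force: 7.6
```

Call:
arm_command --moves '[[[-0.01,0,0,0,0,0,-1],[-0.02,0,0,0,0,0,-1],[-0.02,0,0,0,0,0,-1]]]'

```text
t: 22.5
ee_pos: [0.5549, 0.0295, 0.121]
ee_rot: [0.023, 1.0, -0.0, -0.007]
force: [-20.9, -0.0, 12.4]
finger_gap: -0.0005
gripper_force: 10.5
```

Call:
arm_command --moves '[[[-0.01,0,0,0,0,0,-1],[-0.02,0,0,0,0,0,-1],[-0.02,0,0,0,0,0,-1]]]'

```text
t: 22.88
ee_pos: [0.5549, 0.0295, 0.121]
ee_rot: [0.023, 1.0, -0.0, -0.01]
force: [-27.1, 1.2, 16.5]
finger_gap: -0.0
gripper_force: 13.3
```

It stopped dead at x = 0.555 while the force rose: home. I'll ease the command by 3 mm and hold.

Call:
arm_command --moves '[[[0.03,0,0,0,0,0,-1],[0.03,0,0,0,0,0,-1],[0.03,0,0,0,0,0,-1],[0.03,0,0,0,0,0,-1],[0.03,0,0,0,0,0,-1]]]'

```text
t: 23.5
ee_pos: [0.5549, 0.0295, 0.121]
ee_rot: [0.023, 1.0, -0.0, -0.006]
force: [-18.0, -0.1, 8.9]
finger_gap: -0.0
gripper_force: 9.0
```

Call:
arm_command --moves '[[[0,0,0,0,0,0,-1],[0,0,0,0,0,0,-1],[0,0,0,0,0,0,-1],[0,0,0,0,0,0,-1],[0,0,0,0,0,0,-1]]]'

```text
t: 24.12
ee_pos: [0.5549, 0.0294, 0.121]
ee_rot: [0.023, 1.0, -0.0, -0.006]
force: [-17.7, -0.1, 9.2]
finger_gap: 0.0001
gripper_force: 9.0
```

Call:
arm_command --moves '[[[0,0,0,0,0,0,-1],[0,0,0,0,0,0,-1],[0,0,0,0,0,0,-1],[0,0,0,0,0,0,-1],[0,0,0,0,0,0,-1]]]'

```text
t: 24.75
ee_pos: [0.5549, 0.0295, 0.121]
ee_rot: [0.023, 1.0, -0.0, -0.006]
force: [-17.6, -0.7, 10.3]
finger_gap: -0.0001
gripper_force: 9.0
```

Call:
arm_command --moves '[[[0,0,0,0,0,0,-1],[0,0,0,0,0,0,-1],[0,0,0,0,0,0,-1],[0,0,0,0,0,0,-1],[0,0,0,0,0,0,-1]]]'

```text
t: 25.38
ee_pos: [0.5549, 0.0294, 0.121]
ee_rot: [0.023, 1.0, -0.0, -0.006]
force: [-19.6, 0.5, 9.4]
finger_gap: 0.0002
gripper_force: 9.0
```

Call:
arm_command --moves '[[[0,0,0,0,0,0,-1],[0,0,0,0,0,0,-1],[0,0,0,0,0,0,-1],[0,0,0,0,0,0,-1],[0,0,0,0,0,0,-1]]]'

```text
t: 26.0
ee_pos: [0.5549, 0.0295, 0.121]
ee_rot: [0.023, 1.0, -0.0, -0.006]
force: [-19.1, -0.0, 9.5]
finger_gap: 0.0001
gripper_force: 9.0
```

```bash
python3 v.py v2
```

```text
26.0 [0.5549 0.0295 0.121 ] [-19.1  -0.    9.5]
tray_front side [272.4 220.6] 0.97 [0.578  0.0249 0.126 ]
tray_back top [264.2 116.7] 0.8 [0.8003 0.0211 0.1215]
tray_back side [196.5 220.2] 0.64 [0.7928 0.0193 0.1215]
stop_face top [269.6 118.2] 0.77 [0.7961 0.0076 0.122 ]
stop_face side [193.1 218.4] 0.7 [0.8041 0.0102 0.122 ]
plunger_knob top [324.4 164.9] 0.57 [ 0.6592 -0.1193  0.195 ]
plunger_knob side [246.7 176.7] 0.46 [ 0.6581 -0.1168  0.195 ]
pawn top [225.4 152.1] 0.62 [0.7101 0.1186 0.122 ]
pawn side [363.1 344.7] 0.76 [0.391  0.4965 0.122 ]
base top [228.2 157.6] 0.67 [0.696  0.1116 0.122 ]
```

View pics/v2.png

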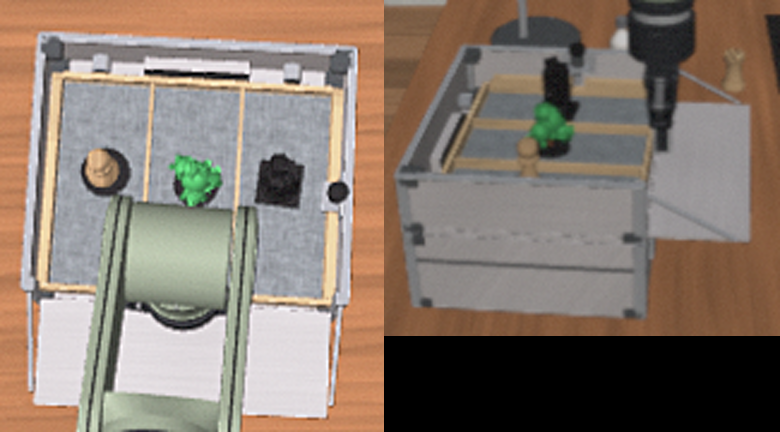

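The view shows the tray home at the back stop, with the pawn on its base at (104,170), shrub and column standing. The knob in the side half is at (578,48). I'll measure its drop against the first side picture.

```bash
cat > k.py <<'E'
from h import *
a=cv2.imread('pics/side0.png',0);b=cv2.cvtColor(snapshot('side'),6)
up=lambda i:cv2.resize(i[160:205,228:264],None,fx=8,fy=8,interpolation=2)
A,B=up(a),up(b)
for n,I in(('before',A),('now',B)):
    m=(I<70).astype(np.uint8);k,l,s,c=cv2.connectedComponentsWithStats(m)
    print(n,[(np.round(s[i,:4]/8+[228,160,0,0],2).tolist(),np.round(c[i]/8+[228,160],2).tolist()) for i in range(1,k) if s[i,4]>300])
S=cam('side');k=np.array([.661,-.123,.195]);print('expected',proj(S,k),proj(S,k-[0,0,.010]))
print(get_obs()['t'],get_obs()['ee_pos'])
E
python3 k.py
```

```text
before [([228.0, 167.0, 21.25, 14.38], [237.49, 174.15]), ([243.5, 184.25, 4.12, 3.38], [245.53, 185.86]), ([257.88, 184.88, 6.12, 20.12], [261.57, 195.62])]
now [([228.0, 167.25, 20.75, 20.38], [238.28, 175.4]), ([231.38, 183.88, 15.12, 21.12], [237.33, 195.47])]
expected [245.88184225 175.82403445] [245.97322635 178.8406082 ]
26.75 [0.55490415 0.0294408  0.12097033]
```

```bash
python3 - <<'E'
from h import *
a=cv2.imread('pics/side0.png',0);b=cv2.cvtColor(snapshot('side'),6)
print('rows 166..193');
for c in(243,245,247,249): print(c,a[166:194,c].tolist(),'\n    ',b[166:194,c].tolist())
d=cv2.absdiff(a,b)[160:200,236:258];print('diff max',np.argwhere(d>40)[:,0].tolist())
E
```

```text
rows 166..193
243 [95, 95, 95, 89, 71, 64, 62, 64, 58, 43, 36, 25, 27, 27, 60, 104, 101, 87, 72, 69, 73, 86, 113, 122, 112, 119, 139, 140] 
     [99, 98, 96, 91, 79, 66, 62, 66, 65, 63, 62, 58, 44, 30, 26, 31, 42, 61, 69, 66, 69, 88, 115, 122, 109, 95, 102, 100]
245 [94, 94, 95, 95, 91, 84, 70, 61, 55, 42, 31, 31, 17, 23, 38, 80, 110, 108, 68, 56, 58, 68, 94, 120, 101, 91, 110, 135] 
     [100, 99, 97, 98, 96, 86, 71, 62, 65, 60, 61, 46, 34, 25, 34, 26, 30, 37, 60, 59, 61, 69, 97, 121, 102, 94, 113, 120]
247 [95, 95, 96, 93, 95, 96, 91, 83, 83, 61, 34, 30, 29, 22, 55, 105, 106, 88, 68, 66, 68, 79, 109, 121, 119, 120, 133, 140] 
     [98, 99, 99, 98, 99, 96, 95, 85, 89, 84, 81, 73, 50, 31, 33, 31, 37, 56, 69, 67, 72, 78, 113, 124, 126, 123, 129, 131]
249 [96, 93, 94, 93, 92, 95, 93, 96, 96, 94, 87, 76, 84, 91, 109, 124, 119, 120, 119, 117, 120, 126, 128, 124, 133, 138, 142, 143] 
     [97, 95, 98, 97, 95, 99, 96, 97, 98, 99, 101, 100, 98, 90, 104, 111, 112, 122, 121, 119, 122, 129, 130, 129, 138, 137, 137, 139]
diff max [16, 17, 21, 21, 21, 21, 21, 21, 21, 22, 22, 22, 22, 22, 23, 23, 23, 23, 24, 25, 25, 26, 26, 26, 26, 26, 27, 27, 27, 27, 27, 27, 28, 28, 28, 28, 28, 28, 29, 29, 29, 29, 29, 29, 30, 30, 30, 30, 30, 30, 31, 31, 31, 31, 31, 31, 31, 32, 32, 32, 32, 32, 32, 32, 33, 33, 33, 33, 33, 33, 33, 34, 34, 34, 34, 34, 34, 34, 35, 35, 35, 35, 35, 35, 35, 36, 36, 36, 36, 36, 36, 36, 37, 37, 37, 37, 37, 37, 37, 38, 38, 38, 38, 38, 38, 38, 39, 39, 39, 39, 39, 39, 39]
```

The knob's dark band moved down about 3 px, which is the full 10 mm, so the plunger is down. I'll ease off gently and retreat.

Call:
arm_command --moves '[[[0.03,0,0,0,0,0,-1],[0.06,0,0,0,0,0,-1],[0.1,0,0,0,0,0,-1],[0.2,0,0,0,0,0,-1],[0.4,0,0,0,0,0,-1]]]'

```text
t: 27.42
ee_pos: [0.5217, 0.0312, 0.1225]
ee_rot: [0.024, 1.0, -0.0, 0.002]
force: [0.2, 0.0, -0.1]
finger_gap: 0.0002
gripper_force: 0.0
```

Call:
arm_command --moves '[[[0.4,0,0,0,0,0,-1],[0.8,0,-0.3,0,0,0,-1],[0.8,0,-0.8,0,0,0,-1],[0.8,0,-0.8,0,0,0,-1],[0.8,0,-0.8,0,0,0,-1]]]'

```text
t: 28.05
ee_pos: [0.4408, 0.0352, 0.2021]
ee_rot: [0.024, 1.0, -0.0, 0.002]
force: [0.0, 0.2, -0.6]
finger_gap: 0.0001
gripper_force: 0.0
```

```bash
python3 v.py v3; python3 - <<'E'
from h import *
b=cv2.cvtColor(snapshot('side'),6)
for c in(243,245,247): print(c,b[172:188,c].tolist())
snapshot('top')
for n in('base','pawn','column','shrub'):
    for r in outline_of('top',n)[:2]: print(n,round(r['p'],2),np.round(r['rect']))
E
```

```text
28.05 [0.4408 0.0352 0.2021] [ 0.   0.2 -0.6]
tray_front top [264.2 210.5] 0.93 [0.5619 0.0233 0.126 ]
tray_front side [279.6 223.5] 0.9 [0.5577 0.0405 0.126 ]
tray_back top [264.6 117.6] 0.81 [0.798  0.0201 0.1215]
tray_back side [198.  220.7] 0.75 [0.7881 0.022  0.1215]
stop_face top [266.7 119.4] 0.71 [0.7931 0.0149 0.122 ]
stop_face side [193.3 221.2] 0.95 [0.8008 0.026  0.122 ]
plunger_knob top [326.4 161.5] 0.6 [ 0.6673 -0.1242  0.195 ]
plunger_knob side [248.3 178.2] 0.49 [ 0.6526 -0.1062  0.195 ]
pawn top [226.7 156.8] 0.73 [0.6981 0.1154 0.122 ]
pawn side [319.1 361.8] 0.87 [0.4794 0.5411 0.122 ]
base top [229.6 157.9] 0.54 [0.6952 0.1082 0.122 ]
base side [237.9 203.5] 0.73 [ 0.6841 -0.0825  0.122 ]
243 [62, 65, 64, 65, 63, 57, 39, 26, 30, 26, 36, 62, 67, 65, 58, 71]
245 [69, 69, 62, 66, 62, 46, 28, 28, 28, 22, 17, 35, 58, 57, 61, 69]
247 [94, 86, 87, 83, 80, 73, 45, 31, 34, 30, 39, 60, 66, 66, 68, 82]
base 0.74 [220. 148. 241. 170.]
pawn 0.67 [144. 273. 162. 293.]
pawn 0.65 [123. 291. 141. 302.]
column 0.74 [ 70. 152. 163. 226.]
column 0.69 [291. 153. 314. 173.]
shrub 0.65 [254. 150. 276. 170.]
```

The knob is still down, the tray is still home, the pieces are standing and the robot is clear. I'm handing in.

```bash
python3 -c "
from rig import *
print(job_done())"
```

```text
the job is handed in; nothing more can be done
None
```

The maple pawn stands upright on the round base, the tray is home and held shut by the dropped plunger, and the job is handed in at about 28 s with no verdict shown back (I viewed 11 pictures, one over the limit of 10).

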